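# Snap the clipper-guard box shut all round

## Task

The lid of the clipper-guard box is on, but the four blue rim flaps are still sprung up. With the fingertips, work round the rim and press each flap down until it clicks shut and the rim is level all the way round. Do not pick the box up or shove it about, do not bear down hard enough to crack it, and leave the tools around it alone.

Things in the scene. Friction and masses are not known exactly. Their poses are not given: they have to be found in the camera images.
- guard_box: translucent white tub for clipper guards with its lid on: clear middle, blue rim; 190 x 140 mm over the rim, 85 mm high with the flaps shut, about 0.8 kg, standing loose on the table. Origin: centre of its underside; x along its long side, z up. The rim is four blue flaps, one mid-way along each side, between four solid blue corner pieces (32 x 31 mm, tops level with a shut flap)
- lid_centre (a point): centre of the clear lid middle, on its top, 78.5 mm above the box's underside (6.5 mm below the shut rim); axes as the box's. A white border 2 mm below the shut rim runs round the clear middle; the flaps are hinged along its outer edge, 69 mm (short sides) and 44 mm (long sides) from the centre
- flap_near_press (a point): where to press the blue flap on the short side that faces the robot when the box's yaw is 0 (box -x): the white thumb ribs on its top, mid-length, 18 mm out from the hinge, 8 mm in from the outer edge. Flap 72 mm long, 26 wide, 3 thick, with a downturned lip (to 16 mm below its top) at its outer edge. Moves with the flap: 85 mm above the box's underside when shut, 10 mm higher fully up. x: outward along its width, y: along its length, z: out of its top
- flap_near (a joint): angle of that flap, rad: 0 = snapped shut, level with the rim; 0.6 = fully sprung up; starts at 0.48 to 0.6. It folds down freely to about 0.43, then resists, most at about 0.35 (9 N at the thumb ribs, less farther out); below about 0.18 (some 3 mm above shut at the ribs) it snaps home and stays. Let go before that, it springs up again
- flap_far_press (a point): where to press the blue flap on the other short side (box +x): the white thumb ribs on its top, mid-length, 18 mm out from the hinge, 8 mm in from the outer edge. Flap 72 mm long, 26 wide, 3 thick, with a downturned lip (to 16 mm below its top) at its outer edge. Moves with the flap: 85 mm above the box's underside when shut, 10 mm higher fully up. x: outward along its width, y: along its length, z: out of its top
- flap_far (a joint): angle of that flap, rad: 0 = snapped shut, level with the rim; 0.6 = fully sprung up; starts at 0.48 to 0.6. It folds down freely to about 0.43, then resists, most at about 0.35 (9 N at the thumb ribs, less farther out); below about 0.18 (some 3 mm above shut at the ribs) it snaps home and stays. Let go before that, it springs up again
- flap_left_press (a point): where to press the blue flap on the long side on the box's +y: the white thumb ribs on its top, mid-length, 18 mm out from the hinge, 8 mm in from the outer edge. Flap 120 mm long, 26 wide, 3 thick, with a downturned lip (to 16 mm below its top) at its outer edge. Moves with the flap: 85 mm above the box's underside when shut, 10 mm higher fully up. x: outward along its width, y: along its length, z: out of its top
- flap_left (a joint): angle of that flap, rad: 0 = snapped shut, level with the rim; 0.6 = fully sprung up; starts at 0.48 to 0.6. It folds down freely to about 0.43, then resists, most at about 0.35 (9 N at the thumb ribs, less farther out); below about 0.18 (some 3 mm above shut at the ribs) it snaps home and stays. Let go before that, it springs up again
- flap_right_press (a point): where to press the blue flap on the long side on the box's -y: the white thumb ribs on its top, mid-length, 18 mm out from the hinge, 8 mm in from the outer edge. Flap 120 mm long, 26 wide, 3 thick, with a downturned lip (to 16 mm below its top) at its outer edge. Moves with the flap: 85 mm above the box's underside when shut, 10 mm higher fully up. x: outward along its width, y: along its length, z: out of its top
- flap_right (a joint): angle of that flap, rad: 0 = snapped shut, level with the rim; 0.6 = fully sprung up; starts at 0.48 to 0.6. It folds down freely to about 0.43, then resists, most at about 0.35 (9 N at the thumb ribs, less farther out); below about 0.18 (some 3 mm above shut at the ribs) it snaps home and stays. Let go before that, it springs up again
- clipper: black hair clipper with steel head lying on the table, 165 x 46 x 36 mm; bystander, leave alone. Origin: centre of its underside
- shears: steel barber's shears lying flat, 165 x 70 x 8 mm; bystander, leave alone. Origin: centre of its underside
- comb: black comb lying flat beside the box's right long side, 180 x 32 x 6 mm; bystander, leave alone. Origin: centre of its underside
- loose_guard: orange clipper guard beside the box's left long side, 44 x 30 x 22 mm; bystander, leave alone. Origin: centre of its underside
- neck_brush: upright neck brush, wooden handle and pale bristles, 66 mm across, 153 mm high; bystander, leave alone. Origin: centre of its underside
- spray_bottle: white trigger spray bottle, 76 mm across, 200 mm high; bystander, leave alone. Origin: centre of its underside
- pomade_jar: amber jar with black cap, 72 mm across, 52 mm high; bystander, leave alone. Origin: centre of its underside

How it is judged (in metres and radians):
At the end, for the whole second after the job is handed in: All four flaps are snapped shut (each within 0.05 rad of level) and stay so; the box stands upright and at rest on the table within 30 mm of where it started (value of joint each of flap_near, flap_far, flap_left, flap_right below 0.05 rad and distance of guard_box from where it was at the start of the episode below 0.03 m and angle between guard_box's own z axis and vertical below 0.05 rad and linear speed of guard_box below 0.01 m/s); the robot touches nothing.
It fails at once if the box is lifted or tipped (its underside centre more than 12 mm up, or tilted more than 0.15 rad) (height (world z) of guard_box above 0.012 m or angle between guard_box's own z axis and vertical above 0.15 rad).
It fails at once if the box is shoved more than 40 mm (distance of guard_box from where it was at the start of the episode above 0.04 m).
It fails at once if the box is pressed with more than 60 N, which would crack it (contact force between the fingers and guard_box above 60 N).
It fails at once if the box is pressed with the arm or the gripper's body instead of the fingers (over 3 N) (contact force between the arm and guard_box above 3 N).
It fails at once if a bystander is moved more than 20 mm (distance of any of clipper, shears, comb, loose_guard, neck_brush, spray_bottle, pomade_jar from where it was at the start of the episode above 0.02 m).
It also fails if it takes over 48 s, if anything falls off the work surface, if the arm or the gripper's body presses on something with over 40 N, if the wrist force passes 120 N, or if a joint passes its speed limit or range.

## Robot

A 6-joint arm with a two-finger parallel gripper is mounted at the origin on the work surface. World frame = base frame: x ahead of the robot, y to its left, z up, the work surface at z = 0. Lengths are in mm, angles in rad, forces in N, time in s.
With the tool pointing down it reaches from about 375 to 900 mm from the base axis. Payload 3.1 kg.
Tool frame: the origin (TCP) lies midway between the tips of the shut fingers; the grasp point (between the pads) lies 19 mm behind it; z points along the fingers, y is the direction in which the jaws open and shut (so a half turn about z gives the same grasp; the last joint's range is limited). The gripper opens to 85 mm and grips with 20 to 120 N. Pads are 22 mm wide; open, the fingers measure 114 mm over their backs; the gripper's body (76 mm by 85 mm) begins 54 mm behind the grasp point. The pads swing forward as they close: fully open they stand 13 mm farther back than shut.
Start: joints at [1.052, 0.527, 1.433, -0, 1.181, -0.178], TCP at [208.27, 589.254, 231.31] pointing down, gripper open.
Joint ranges: [-3.08, 3.08], [-0.75, 2.2], [0.22, 2.44], [-1.43, 4.57], [0, 2.65], [-2.85, 2.85]. Speed limits (rad/s): [2.79, 2.79, 3.14, 3.14, 3.14, 3.14].

## Interface

Orientations are given as a unit quaternion [w, x, y, z].
In Python, from rig import manip gives the robot as it stands.
- The arm moves only by the shell command python3 -m crank 'ROWS' [FORCE]. ROWS is JSON, a list of rows, each an object of numbers: "grip": the gripper's target within -1 to 1 (fully open at 1, half-way at 0, shut at -1); "x", "y", "z": the shift along the world's x, y, z in cm; "turn": the turn about the world's z in degrees. A call has exactly 5 rows; each row shifts and turns the commanded pose from where the row before left it; what a row does not reach is not made up. A row lasts 1/8 s, in which the tool goes at most 62.5 mm and 10.7 degrees, less where a joint would pass 70% of its speed; a pose out of reach is approached as far as the arm can. A call with a gripper value outside its range is refused whole. The fingers move at their own pace and stop on an object; FORCE is the grip in N (left out, the last holds). Time passes only in rows, so rows that do not move let the fingers close, or fill a call up. It gives the time, the measured TCP pose, the force and the opening at its end, in the units of the state.
- manip.state(): the state, without advancing time (a new reading comes with each control period).
- manip.camera(name): name is "scene" or "side" or "wrist"; returns a dict with "img" (384x512x3 uint8, blue, green, red), "fx", "fy", "cx", "cy" (pixels), "extrinsics" (4x4, takes a point from camera to world coordinates). Camera axes: x right, y up, looking along -z (the intrinsics and any distortion apply to the point x, -y, -z); pixel columns grow to the right and rows downward; lengths in mm; the calibration is good to about 2 mm. A picture is of the moment at which its call begins. There is no depth.
- manip.hand_in(): hands the job in, once; it reports no verdict.
The state is a dict: "time_s": time; "qpos": joint angles; "joint_vel": joint speeds; "effort": joint torques, N m; "eef_pos": TCP position; "eef_rot": TCP orientation; "force": force on the tool from outside, world axes, zero at the start; "torque": the same for the moment, N m; "gripper_width": opening from 0.0 (shut) to 1.0 (fully open).
Only numpy, scipy, OpenCV 4.12 (cv2) and the standard library are available. Lean on these libraries where they do the work, as an engineer would, in place of code of your own. Each camera call takes 0.05 s, during which the arm holds its last target. There are 200 camera calls.

## Working session

There is one attempt and no reset: what is moved stays moved. The work goes in short steps, Python scripts to look and compute and a shell command to move; the robot and the scene stay as the last step left them, time stands still between calls to the robot, and variables do not carry over. Pictures are saved under pics/ and viewed, about 8 in all and at most 12, crops included, and the job is handed in when it is done.

```bash
mkdir -p pics; cat > h.py <<'E'
from rig import manip
import numpy as np, cv2
def snap(name,fn):
    c=manip.camera(name); cv2.imwrite('pics/'+fn+'.png',c['img']); np.savez('pics/'+fn+'.npz',**{k:np.array(v) for k,v in c.items()}); return c
def px2w(fn,u,v,z):
    c=np.load('pics/'+fn+'.npz'); E=c['extrinsics']
    d=E[:3,:3]@np.array([(u-c['cx'])/c['fx'],-(v-c['cy'])/c['fy'],-1]); o=E[:3,3]
    return o+d*(z-o[2])/d[2]
def w2px(fn,p):
    c=np.load('pics/'+fn+'.npz'); E=c['extrinsics']
    q=E[:3,:3].T@(np.array(p)-E[:3,3]); return c['cx']-c['fx']*q[0]/q[2], c['cy']+c['fy']*q[1]/q[2]
E
python3 - <<'E'
from h import *
ims=[]
for n in('scene','side'):
    c=snap(n,n+'0'); print({k:v for k,v in c.items() if k!='img'})
E
python3 -c "
import cv2
for n in('scene0','side0'):cv2.imwrite('pics/'+n+'b.png',cv2.resize(cv2.imread('pics/'+n+'.png'),(800,600),interpolation=2))"
```

```text
{'fx': 420.2268135674306, 'fy': 420.2268135674306, 'cx': 256.365215626521, 'cy': 186.52892536806115, 'extrinsics': array([[ 7.77525246e-01, -4.77229330e-01,  4.09520035e-01,
         9.81577146e+02],
       [ 6.28844794e-01,  5.93107195e-01, -5.02770405e-01,
        -5.41843732e+02],
       [-2.95249527e-03,  6.48441225e-01,  7.61258997e-01,
         8.93292983e+02],
       [ 0.00000000e+00,  0.00000000e+00,  0.00000000e+00,
         1.00000000e+00]])}
{'fx': 407.4976385056711, 'fy': 407.4976385056711, 'cx': 247.47999397853368, 'cy': 184.64032424496165, 'extrinsics': array([[ 7.74807535e-01,  4.90224644e-01, -3.99190533e-01,
         4.16897246e+00],
       [-6.32009312e-01,  5.85237578e-01, -5.07997251e-01,
        -6.57453976e+02],
       [-1.54114709e-02,  6.45892232e-01,  7.63273025e-01,
         1.05542667e+03],
       [ 0.00000000e+00,  0.00000000e+00,  0.00000000e+00,
         1.00000000e+00]])}
```

View pics/scene0b.png

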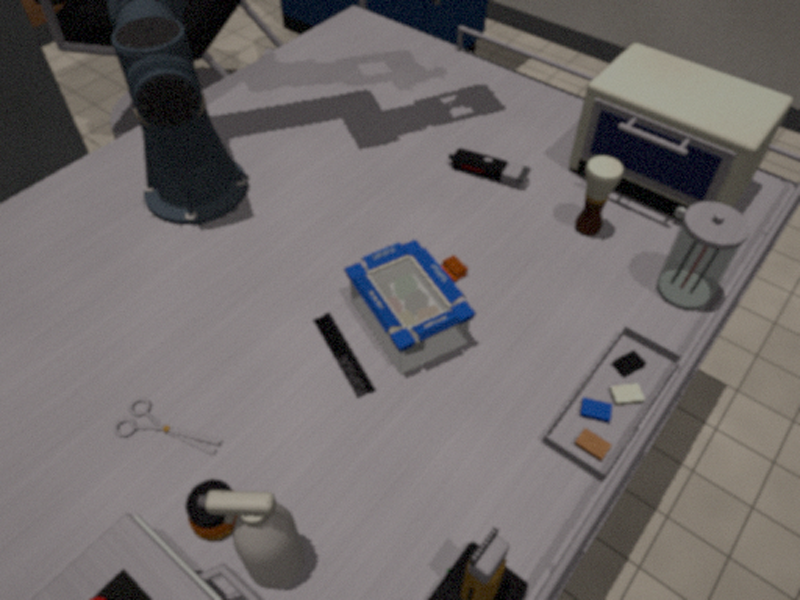

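View pics/side0b.png

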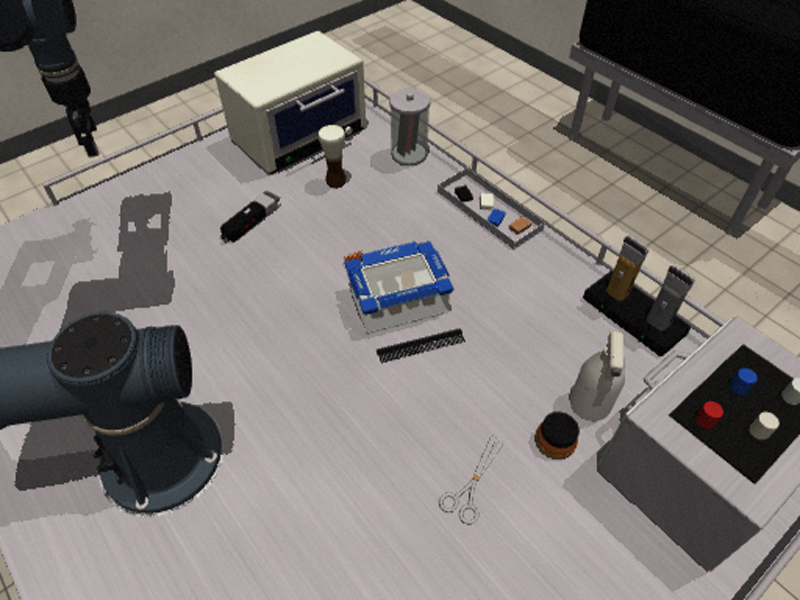

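The box is near (410,295) in the scene view and (400,285) in the side view. The comb is on the camera side, and the orange guard is close on the left long side. I'll enlarge crops to measure them.

```bash
python3 - <<'E'
from h import *
# crops at 5x: scene x 215-310,y150-240 ; side x 215-295,y150-215
a=cv2.imread('pics/scene0.png')[148:243,212:312]; b=cv2.imread('pics/side0.png')[146:241,212:312]
cv2.imwrite('pics/crop.png',np.hstack([cv2.resize(i,(400,380),interpolation=cv2.INTER_CUBIC) for i in(a,b)]))
for f,u,v in(('scene0',262,184),('side0',257,177)):print(px2w(f,u,v,80))
E
```

```text
[549.94534235  10.91887255  80.        ]
[557.7155294   -3.02953623  80.        ]
```

View pics/crop.png

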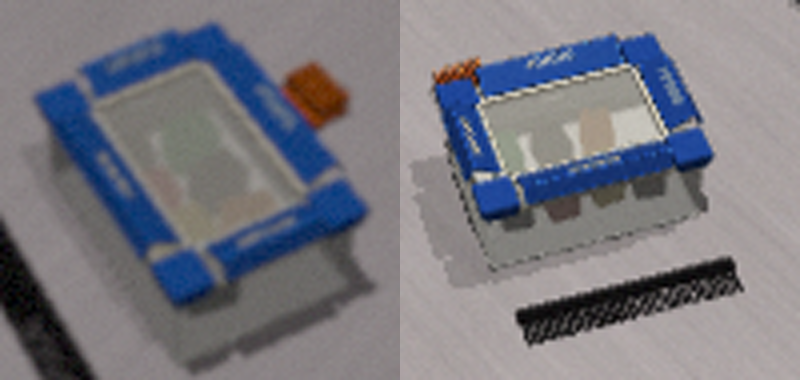

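```bash
cat > fit.py <<'E'
from h import *
from scipy.optimize import least_squares
S={'scene0':(212,148,0,[(35,95),(215,23),(370,207),(172,303)]),'side0':(212,146,400,[(484,216),(435,84),(656,34),(714,158)])} # nr,nl,fl,fr
if __name__=='__main__':
    L=[(-95,-70),(-95,70),(95,70),(95,-70)]
    W={f:[px2w(f,ox+(u-dx)/4,oy+v/4,84) for u,v in P] for f,(ox,oy,dx,P) in S.items()}
    def model(p): c,s=np.cos(p[2]),np.sin(p[2]); return np.array([[p[0]+c*x-s*y,p[1]+s*x+c*y] for x,y in L])
    for fs in(['scene0'],['side0'],['scene0','side0']):
        r=least_squares(lambda p:np.concatenate([(model(p)-np.array(W[f])[:,:2]).ravel() for f in fs]),[555,0,0])
        print(fs,r.x,np.round(r.fun.reshape(-1,2),1).tolist())
    c,s=np.cos(r.x[2]),np.sin(r.x[2])
    for n,(x,y) in dict(near=(-87,0),far=(87,0),left=(0,62),right=(0,-62)).items(): print(n,r.x[0]+c*x-s*y,r.x[1]+s*x+c*y)
E
python3 fit.py; python3 -c "
from h import *
s=manip.state();print(s['eef_pos'],s['eef_rot'],s['time_s'],s['force'])
print('guard',px2w('side0',212+58/4,146+72/4,15),px2w('scene0',212+315/4,148+95/4,15))"
```

```text
['scene0'] [ 5.54038064e+02  2.00209829e+00 -3.75905930e-01] [[-2.0, -2.0], [-1.3, 2.7], [2.6, -1.5], [0.7, 0.8]]
['side0'] [ 5.53452003e+02  8.26411509e-01 -3.90322776e-01] [[-1.1, 2.2], [-0.9, -1.2], [-0.1, -0.5], [2.0, -0.5]]
['scene0', 'side0'] [ 5.53745034e+02  1.41425490e+00 -3.83160889e-01] [[-2.5, -1.8], [-0.9, 2.5], [2.6, -2.9], [-0.4, -0.2], [-0.6, 2.0], [-1.3, -1.1], [0.0, 0.9], [3.1, 0.6]]
near 473.05361613860316 33.939554407174626
far 634.4364515586236 -31.111044604629768
left 576.9239829217851 58.9184836141533
right 530.5660847754417 -56.089973811608445
[207.94089353 588.69949879 230.4316163 ] [-3.39550024e-04  1.69074603e-01  9.85602771e-01 -9.17623920e-04] 0.1 [ 0.10274739 -0.62830052 -0.00745892]
guard [551.82431279 155.45209283  15.        ] [550.3547418  141.91881227  15.        ]
```

The two views agree to about 2 mm: box centre (554, 1), yaw −22°. The jaws already line up with the box's y axis. I'll shut the gripper and go over the left flap.

```bash
python3 -m crank '[{"grip":-1,"x":3.5,"y":-5},{"grip":-1,"x":3.5,"y":-5},{"grip":-1,"x":3.5,"y":-5},{"grip":-1,"x":3.5,"y":-5},{"grip":-1,"x":3.5,"y":-5}]' 20
python3 -m crank '[{"grip":-1,"x":3.5,"y":-5},{"grip":-1,"x":3.5,"y":-5},{"grip":-1,"x":3.5,"y":-5},{"grip":-1,"x":3.5,"y":-5},{"grip":-1,"x":3.5,"y":-5}]'
python3 -m crank '[{"grip":-1,"x":1.9,"y":-3},{"grip":-1,"z":-5},{"grip":-1,"z":-5},{"grip":-1},{"grip":-1}]'
python3 -c "
from h import *
c=snap('side','side1');s=c['img'][90:240,180:340];cv2.imwrite('pics/s1.png',cv2.resize(s,(640,600),interpolation=2))"
```

```text
invalid input
invalid input
invalid input
```

View pics/s1.png

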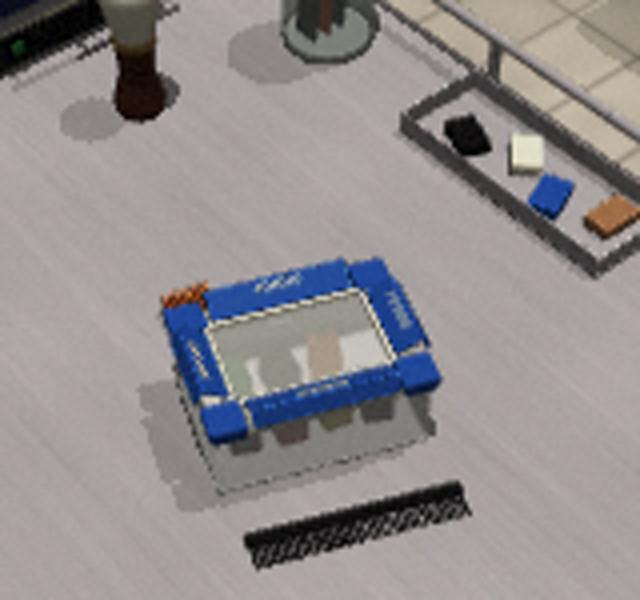

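The picture shows the box unchanged and no arm, so the rows were refused. They probably need every key, so I'll fill them all in.

```bash
python3 -m crank '[{"grip":-1,"x":3.5,"y":-5,"z":0,"turn":0},{"grip":-1,"x":3.5,"y":-5,"z":0,"turn":0},{"grip":-1,"x":3.5,"y":-5,"z":0,"turn":0},{"grip":-1,"x":3.5,"y":-5,"z":0,"turn":0},{"grip":-1,"x":3.5,"y":-5,"z":0,"turn":0}]' 20
```

```text
time_s: 0.78
eef_pos: [384.1, 337.6, 231.2]
eef_rot: [0.0, 0.169, 0.986, 0.0]
force: [0.4, -0.5, 0.7]
gripper_width: 0.001
```

```bash
python3 -m crank '[{"grip":-1,"x":3.5,"y":-5,"z":0,"turn":0},{"grip":-1,"x":3.5,"y":-5,"z":0,"turn":0},{"grip":-1,"x":3.5,"y":-5,"z":0,"turn":0},{"grip":-1,"x":3.5,"y":-5,"z":0,"turn":0},{"grip":-1,"x":3.5,"y":-5,"z":0,"turn":0}]'
python3 -m crank '[{"grip":-1,"x":1.9,"y":-3,"z":0,"turn":0},{"grip":-1,"x":0,"y":0,"z":-5,"turn":0},{"grip":-1,"x":0,"y":0,"z":-5,"turn":0},{"grip":-1,"x":0,"y":0,"z":-2,"turn":0},{"grip":-1,"x":0,"y":0,"z":0,"turn":0}]'
python3 -c "
from h import *
c=snap('side','side1');s=c['img'][90:240,180:340];cv2.imwrite('pics/s1.png',cv2.resize(s,(640,600),interpolation=2))"
```

```text
time_s: 1.4
eef_pos: [559.1, 87.5, 231.2]
eef_rot: [-0.0, 0.169, 0.986, 0.0]
force: [0.2, 0.5, -0.3]
gripper_width: -0.001
time_s: 2.02
eef_pos: [575.7, 59.3, 109.3]
eef_rot: [-0.002, 0.169, 0.986, -0.0]
force: [-0.8, 0.2, 0.5]
gripper_width: -0.0
```

View pics/s1.png

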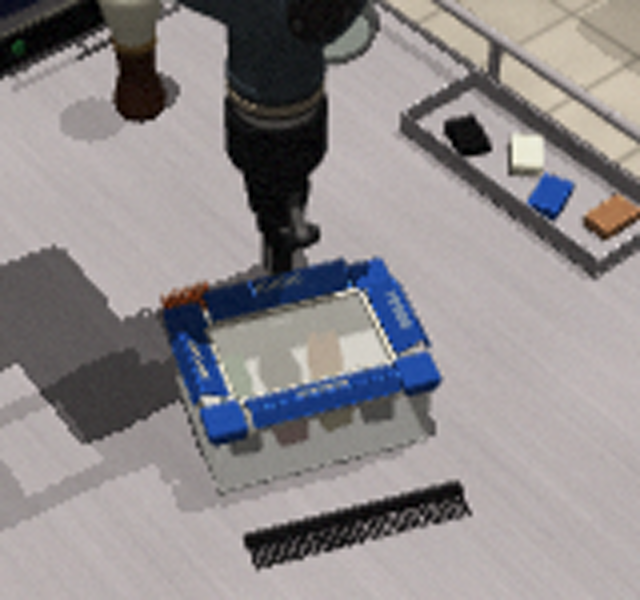

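```bash
python3 -c "
from h import *
s=manip.state();print(s['eef_pos'],s['force'])
for p in(s['eef_pos'],[576.9,58.9,95]):
  u,v=w2px('side1',p);print(p,(u-180)*4,(v-90)*4)"
```

```text
[576.96057077  59.26387725 110.74529142] [0.24587607 0.72825838 0.59135487]
[576.96057077  59.26387725 110.74529142] 276.6069883347069 266.79582718511006
[576.9, 58.9, 95] 277.0708698906308 280.59480567212677
```

The fingertip is at about (283,270), where the projection puts it (277,267), just above the ribs at (277,281). I'll press.

```bash
python3 -m crank '[{"grip":-1,"x":0,"y":0,"z":-0.8,"turn":0},{"grip":-1,"x":0,"y":0,"z":-0.6,"turn":0},{"grip":-1,"x":0,"y":0,"z":-0.4,"turn":0},{"grip":-1,"x":0,"y":0,"z":-0.3,"turn":0},{"grip":-1,"x":0,"y":0,"z":-0.2,"turn":0}]'
```

```text
time_s: 2.7
eef_pos: [577.2, 59.2, 88.3]
eef_rot: [0.0, 0.169, 0.986, -0.0]
force: [-0.3, -0.4, -0.0]
gripper_width: 0.001
```

```bash
python3 -m crank '[{"grip":-1,"x":0,"y":0,"z":-0.1,"turn":0},{"grip":-1,"x":0,"y":0,"z":-0.1,"turn":0},{"grip":-1,"x":0,"y":0,"z":-0.1,"turn":0},{"grip":-1,"x":0,"y":0,"z":-0.1,"turn":0},{"grip":-1,"x":0,"y":0,"z":0,"turn":0}]'
```

```text
time_s: 3.32
eef_pos: [577.1, 59.2, 86.1]
eef_rot: [0.0, 0.169, 0.986, -0.0]
force: [-3.7, -0.1, 11.7]
gripper_width: -0.002
```

Contact of 12 N at about 86 mm means the flap is shut. Next is the far flap.

```bash
python3 -m crank '[{"grip":-1,"x":0,"y":0,"z":3.1,"turn":0},{"grip":-1,"x":2.8,"y":-4.5,"z":0,"turn":0},{"grip":-1,"x":2.9,"y":-4.5,"z":0,"turn":0},{"grip":-1,"x":0,"y":0,"z":0,"turn":0},{"grip":-1,"x":0,"y":0,"z":-0.8,"turn":0}]'
python3 -m crank '[{"grip":-1,"x":0,"y":0,"z":-0.6,"turn":0},{"grip":-1,"x":0,"y":0,"z":-0.5,"turn":0},{"grip":-1,"x":0,"y":0,"z":-0.4,"turn":0},{"grip":-1,"x":0,"y":0,"z":-0.3,"turn":0},{"grip":-1,"x":0,"y":0,"z":-0.2,"turn":0}]'
python3 -m crank '[{"grip":-1,"x":0,"y":0,"z":-0.1,"turn":0},{"grip":-1,"x":0,"y":0,"z":-0.1,"turn":0},{"grip":-1,"x":0,"y":0,"z":-0.1,"turn":0},{"grip":-1,"x":0,"y":0,"z":0,"turn":0},{"grip":-1,"x":0,"y":0,"z":0,"turn":0}]'
```

```text
time_s: 3.95
eef_pos: [633.9, -30.8, 107.1]
eef_rot: [-0.0, 0.169, 0.986, 0.0]
force: [-0.2, 0.1, 0.4]
gripper_width: -0.0
time_s: 4.58
eef_pos: [634.0, -30.6, 87.0]
eef_rot: [-0.0, 0.169, 0.986, 0.0]
force: [-0.3, 0.6, 1.0]
gripper_width: -0.002
time_s: 5.2
eef_pos: [634.2, -30.6, 86.2]
eef_rot: [0.0, 0.169, 0.986, 0.0]
force: [-2.9, 2.0, 9.4]
gripper_width: 0.001
```

```bash
python3 -m crank '[{"grip":-1,"x":0,"y":0,"z":3.1,"turn":0},{"grip":-1,"x":-5.2,"y":-1.3,"z":0,"turn":0},{"grip":-1,"x":-5.2,"y":-1.2,"z":0,"turn":0},{"grip":-1,"x":0,"y":0,"z":0,"turn":0},{"grip":-1,"x":0,"y":0,"z":-0.8,"turn":0}]'
python3 -m crank '[{"grip":-1,"x":0,"y":0,"z":-0.6,"turn":0},{"grip":-1,"x":0,"y":0,"z":-0.5,"turn":0},{"grip":-1,"x":0,"y":0,"z":-0.4,"turn":0},{"grip":-1,"x":0,"y":0,"z":-0.3,"turn":0},{"grip":-1,"x":0,"y":0,"z":-0.2,"turn":0}]'
python3 -m crank '[{"grip":-1,"x":0,"y":0,"z":-0.1,"turn":0},{"grip":-1,"x":0,"y":0,"z":-0.1,"turn":0},{"grip":-1,"x":0,"y":0,"z":-0.1,"turn":0},{"grip":-1,"x":0,"y":0,"z":0,"turn":0},{"grip":-1,"x":0,"y":0,"z":0,"turn":0}]'
```

```text
time_s: 5.82
eef_pos: [532.0, -56.4, 107.9]
eef_rot: [0.002, 0.169, 0.986, -0.0]
force: [0.1, -0.4, -0.4]
gripper_width: -0.0
time_s: 6.45
eef_pos: [530.1, -55.5, 86.9]
eef_rot: [-0.0, 0.169, 0.986, 0.0]
force: [-0.9, -0.7, 0.3]
gripper_width: 0.0
time_s: 7.08
eef_pos: [530.2, -55.5, 86.1]
eef_rot: [0.0, 0.169, 0.986, 0.0]
force: [-2.3, 3.2, 12.5]
gripper_width: -0.001
```

```bash
python3 -m crank '[{"grip":-1,"x":0,"y":0,"z":3.1,"turn":0},{"grip":-1,"x":-2.9,"y":4.5,"z":0,"turn":0},{"grip":-1,"x":-2.8,"y":4.5,"z":0,"turn":0},{"grip":-1,"x":0,"y":0,"z":0,"turn":0},{"grip":-1,"x":0,"y":0,"z":-0.8,"turn":0}]'
python3 -m crank '[{"grip":-1,"x":0,"y":0,"z":-0.6,"turn":0},{"grip":-1,"x":0,"y":0,"z":-0.5,"turn":0},{"grip":-1,"x":0,"y":0,"z":-0.4,"turn":0},{"grip":-1,"x":0,"y":0,"z":-0.3,"turn":0},{"grip":-1,"x":0,"y":0,"z":-0.2,"turn":0}]'
python3 -m crank '[{"grip":-1,"x":0,"y":0,"z":-0.1,"turn":0},{"grip":-1,"x":0,"y":0,"z":-0.1,"turn":0},{"grip":-1,"x":0,"y":0,"z":-0.1,"turn":0},{"grip":-1,"x":0,"y":0,"z":0,"turn":0},{"grip":-1,"x":0,"y":0,"z":0,"turn":0}]'
python3 -m crank '[{"grip":-1,"x":0,"y":0,"z":4,"turn":0},{"grip":-1,"x":0,"y":0,"z":6,"turn":0},{"grip":-1,"x":-2,"y":6,"z":2,"turn":0},{"grip":-1,"x":-2,"y":6,"z":2,"turn":0},{"grip":-1,"x":-2,"y":6,"z":0,"turn":0}]'
python3 -m crank '[{"grip":-1,"x":0,"y":6,"z":0,"turn":0},{"grip":-1,"x":0,"y":6,"z":0,"turn":0},{"grip":-1,"x":0,"y":6,"z":0,"turn":0},{"grip":-1,"x":0,"y":0,"z":0,"turn":0},{"grip":-1,"x":0,"y":0,"z":0,"turn":0}]'
python3 - <<'E'
from h import *
a=snap('scene','scene2')['img'][148:243,212:312]; b=snap('side','side2')['img'][146:241,212:312]
cv2.imwrite('pics/crop2.png',np.hstack([cv2.resize(i,(400,380),interpolation=cv2.INTER_CUBIC) for i in(a,b)]))
E
```

```text
time_s: 7.7
eef_pos: [474.8, 34.0, 107.7]
eef_rot: [0.002, 0.169, 0.986, -0.0]
force: [-0.1, -0.5, 0.9]
gripper_width: -0.002
time_s: 8.32
eef_pos: [473.5, 34.1, 87.0]
eef_rot: [0.0, 0.169, 0.986, -0.0]
force: [-0.2, 1.1, 0.2]
gripper_width: 0.004
time_s: 8.95
eef_pos: [473.7, 34.2, 86.0]
eef_rot: [0.001, 0.169, 0.986, -0.0]
force: [-2.0, 0.0, 14.9]
gripper_width: -0.001
time_s: 9.57
eef_pos: [416.5, 208.3, 223.8]
eef_rot: [0.002, 0.17, 0.985, 0.001]
force: [1.5, 0.4, -0.6]
gripper_width: 0.001
time_s: 10.2
eef_pos: [415.0, 386.1, 221.5]
eef_rot: [-0.0, 0.169, 0.986, -0.001]
force: [-0.1, 0.2, -0.8]
gripper_width: 0.001
```

View pics/crop2.png

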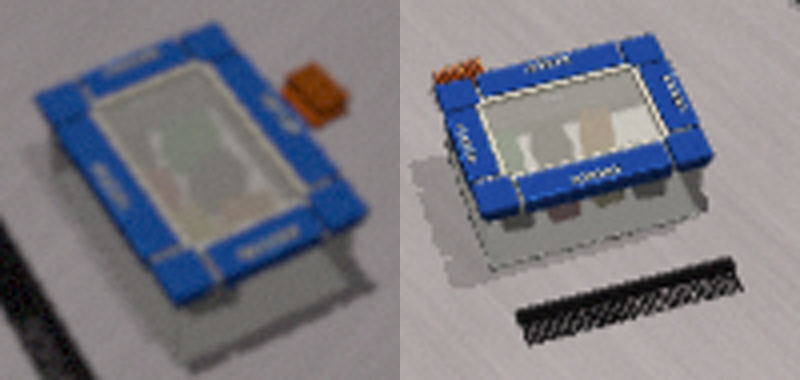

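In both views all four flaps are level with the corner pieces. The rim runs straight, for example (484,216)–(714,158) in the side view. The box corners, comb and guard are at the same pixels as before, and the arm is well clear.

```bash
python3 -c "
from rig import manip
print(manip.hand_in())"
```

```text
the job is handed in; nothing more can be done
None
```

All four flaps look shut and level, and the job is handed in at about 10 s of the 48 s allowed; the hand-in gives no verdict.

I found the box in the scene and side pictures, which agreed to about 2 mm. Then I pressed each flap at its thumb ribs with the gripper shut, in the order left, far, right, near.

- **Presses:** each press ended against a firm stop at about 86 mm, close to the 85 mm shut height. The highest force I read at the end of a press was about 15 N, against the 60 N limit.
- **Last pictures:** every flap is flush with the corner pieces in both views. The box corners, comb and orange guard are at the same pixels as before. I did not re-check the other tools in a final picture, but the fingers only went low over the box.
- **Arm:** it was parked well clear, touching nothing.

None of the checks disagreed. My first three move commands were refused because they left out some of the numbers, and nothing moved.

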